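# Open the filter bay of the bench vacuum unit

### The arm

A 6-joint arm with a two-finger parallel gripper is mounted at the origin on the work surface. World frame = base frame: x ahead of the robot, y to its left, z up, the work surface at z = 0. Lengths are in m, angles in rad, forces in N, time in s.
With the tool pointing down it reaches from about 0.225 to 0.875 m from the base axis. Payload 3.4 kg.
Tool frame: the origin (TCP) lies at the very end of the fingers, on their centre line; the grasp point (between the pads) lies 19 mm behind it; z points along the fingers, y is the direction in which the jaws open and shut (so a half turn about z gives the same grasp; the last joint's range is limited). The gripper opens to 85 mm and grips with 20 to 120 N. Pads are 22 mm wide; open, the fingers measure 114 mm over their backs; the gripper's body (76 mm by 85 mm) begins 54 mm behind the grasp point. The pads swing forward as they close: fully open they stand 13 mm farther back than shut.
Start: joints at [1.163, 0.276, 1.505, -0, 1.361, -0.121], TCP at [0.163, 0.552, 0.231] pointing down, gripper open.
Joint ranges: [-2.89, 2.89], [-0.75, 2.08], [0.22, 2.7], [-1.18, 4.32], [0.11, 2.71], [-2.7, 2.7]. Speed limits (rad/s): [2.57, 2.57, 3.14, 3.14, 3.14, 3.14].

### API

Orientations are given as a unit quaternion [w, x, y, z].
In Python, from rig import telemetry, optics, order gives the robot as it stands.
- The arm moves only by the shell command python3 -m creep 'ROWS' [FORCE]. ROWS is a JSON object of lists of equal length, an entry for each row: "slide": the shift along the world's x, y, z normalised to -1 to 1, where 1 is 0.15 m, a list of three; "twist": the turn, a rotation vector about the world's x, y, z normalised to -1 to 1, where 1 is 360 degrees, a list of three; "fingers": the gripper's target within -1 to 1 (fully open at 1, half-way at 0, shut at -1). A call has 1 to 20 rows; each row is the pose to reach, as a shift and turn from the pose commanded when the call began, turning the shorter way round; what a row does not reach only later rows make up. A row lasts 1/10 s, in which the tool goes at most 50 mm and 8.59 degrees, less where a joint would pass 70% of its speed; a pose out of reach is approached as far as the arm can. A call with a number of a shift or a turn outside -1 to 1 is refused whole. A call with a gripper value outside its range is refused whole. The fingers move at their own pace and stop on an object; FORCE is the grip in N (left out, the last holds). Time passes only in rows, so rows that repeat a pose let the fingers close. It gives the time, the measured TCP pose, the force and the opening at its end, in the units of the state.
- telemetry.get_state(): the state, without advancing time (a new reading comes with each control period).
- optics.get_image(name): name is "scene" or "top" or "wrist"; returns a dict with "img" (420x560x3 uint8, blue, green, red), "depth" (420x560 float32, m along the optical axis (not along the pixel's ray), 0 where there is no reading), "fovy" (degrees; the focal length in pixels is half the picture's height over the tangent of half this angle, whatever the lens; pixels are square), "cx", "cy" (the principal point, pixels), "world_from_camera" (4x4, takes a point from camera to world coordinates). Camera axes: x right, y down, z forward; pixel columns grow to the right and rows downward; lengths in m; the calibration is good to about 2 mm. The wrist camera is an equidistant fisheye: a pixel r from the principal point sees the ray r / f radians off the axis. A picture is of the moment at which its call begins.
- order.sign_off(): hands the job in, once; it reports no verdict.
The state is a dict: "clock": time; "qpos": joint angles; "qd": joint speeds; "effort": joint torques, N m; "position": TCP position; "ee_rot": TCP orientation; "contact_force": force on the tool from outside, world axes, zero at the start; "moment": the same for the moment, N m; "width": finger opening in m.
Only numpy, scipy, OpenCV 4.12 (cv2) and the standard library are available. Lean on these libraries where they do the work, as an engineer would, in place of code of your own. Each camera call takes 0.05 s, during which the arm holds its last target.

### The job

Open the filter bay of the grey vacuum unit: press the orange snap tab in until the white lid springs loose, then push the lid along its rails, off its seat, until it lies clear of the rails, flat and wholly on the unit's flat top. Slide the lid, do not lift it, and leave the filter in its bay and everything else where it is.

Things in the scene. Friction and masses are not known exactly. Their poses are not given: they have to be found in the camera images.
- unit: Grey bench vacuum unit fixed to the table: 270 mm long (its x), 170 wide (y), flat top (deck) 75 mm high. Origin: centre of its underside, z up. Its +x is the way the lid slides off. In the near corners (x = -113, y = -58 and 60 mm) a gauge and a switch, under 11 mm high; beside the tab two 6 mm high ejector pockets. Hose ports stick out 18 mm on the +y side, a silencer 22 mm at the +x end
- seat (a point): Centre of the lid's seat at deck height, at unit x = -40, y = 0. Two black C rails along x, 72 mm long (unit x = -76 to -4), 9 mm high, at y = 37.5 to 50 mm on both sides, hold the lid's edges down. Between them, under the lid, is the open filter bay, 62 x 62 mm, 39 mm deep
- deck_free (a point): Middle of the bare deck that takes the lid, at deck height, at unit x = +65, y = 0: flat from the rails' end (unit x = -4) to the unit's far edge (unit x = +135 mm), bare for 50 mm either side of the middle
- tab (a joint): Orange snap tab behind the lid, how far it is pressed straight down: 0 = up, 0.007 m = fully in (stop). Springs back; takes 2.5 to 6 N. Its catch frees the lid from about 0.0035 m on: pressed past that for half a second, the ejector springs the lid about 8 mm towards the unit's +x, and it cannot latch again. The tab rises fully once the lid has been pushed a little further
- tab_top (a point): Centre of the top of the tab's thumb pad, 18 mm (unit x) by 28 mm (unit y), at unit x = -93, y = 0, 89 mm above the table when up, 82 mm when fully in: still 3 mm above the lid's plate, whose edge is 2 mm from the pad
- lid: White sliding lid, 84 x 84 mm, 90 g, loose in the rails with 1.5 mm play. Origin: centre of its underside; seated at unit (-40, 0, 75) mm, axes as the unit's. Plate 4 mm thick, flat behind its x = -8 mm, with a window near its rear edge where the orange catch shows; raised panel and ridge ahead of it. Its origin past unit x = +38 mm it is clear of the rails, up to +93 mm wholly on the deck
- lid_ridge (a point): Top edge, in the middle, of the ridge's upright pushing face at lid x = -8 mm, which looks to the lid's -x: 56 mm wide, from the plate (4 mm above the lid's underside) up to 18 mm. The ridge slopes away on its other side. Under 3 N pushes the freed lid
- filter: Filter element, grey frame with white pleats and a small blue strap, 52 x 52 x 24 mm (34 with strap), loose in the bay under the lid, its top below the deck. Origin: centre of its underside
- spare_filter: Spare filter element, same size, on the table close to the unit's -y side. Bystander
- suction_cup: Blue suction cup with metal fitting, 29 mm across, 34 mm high, standing on the unit's deck by its +y edge, 68 mm from the middle. Bystander
- tube_cap: Silver screw cap, 22 mm across, 14 mm high, on the table by the unit's +y side. Bystander
- tube_rack: White rack with clear capped tubes, 76 x 194 mm, 117 mm high, beyond the unit. Bystander
- grease_jar: Clear jar with black lid, 56 mm across, 55 mm high, on the left. Bystander
- screwdriver: Screwdriver, 200 mm long, green handle, lying on the table on the right, nearer the robot than the unit. Bystander
- red_bin: Red bin of clear tubes, 312 x 212 mm, 75 mm high, fixed, on one side
- yellow_bin: Yellow open-fronted bin of silver caps, 220 x 156 mm, 116 mm high, fixed, on the other side
Not all that is in view belongs to the job. What is meant by the lid is not blue or green, and is the larger of those in its own colour.

How it is judged:
By the outcome, as a careful person would: the job done as asked, in the order asked, and still so for the second after the job is handed in, with the robot touching nothing.
It also fails if it takes over 48 s, if anything falls off the work surface, if the arm or the gripper's body presses on something with over 40 N, if the wrist force passes 120 N, or if a joint passes its speed limit or range.

## Working session

There is one attempt and no reset: what is moved stays moved. The work goes in short steps, Python scripts to look and compute and a shell command to move; the robot and the scene stay as the last step left them, time stands still between calls to the robot, and variables do not carry over. Pictures are saved under pics/ and viewed, and the job is handed in when it is done.

```bash
mkdir -p pics; ls; python3 - <<'E'
from rig import telemetry, optics
import cv2,numpy as np
s=telemetry.get_state();print({k:np.round(v,3).tolist() for k,v in s.items()})
for n in ['scene','top','wrist']:
    d=optics.get_image(n);cv2.imwrite(f'pics/{n}0.png',d['img']);np.savez(f'{n}0.npz',**d)
    print(n,d['fovy'],d['cx'],d['cy'],np.round(d['world_from_camera'],3).tolist())
E
```

```text
pics
{'clock': 0.0, 'qpos': [1.163, 0.277, 1.506, 0.0, 1.361, -0.121], 'qd': [0.0, 0.0, -0.001, 0.0, 0.001, -0.001], 'effort': [0.001, -41.678, -24.581, 0.0, 0.011, 0.0], 'position': [0.162, 0.551, 0.23], 'ee_rot': [-0.0, 0.143, 0.99, -0.001], 'contact_force': [-0.12, -0.175, -0.036], 'moment': [-0.044, -0.017, -0.066], 'width': 0.085}
scene 53.349566369930024 276.2038269944969 213.07340865312028 [[0.663, 0.448, -0.6, 1.25], [0.749, -0.411, 0.52, -0.599], [-0.014, -0.794, -0.608, 0.792], [0.0, 0.0, 0.0, 1.0]]
top 49.70454713037667 281.4735683531697 208.27849500533776 [[0.022, -0.978, 0.207, 0.311], [-1.0, -0.021, 0.006, -0.003], [-0.002, -0.207, -0.978, 1.306], [0.0, 0.0, 0.0, 1.0]]
wrist 65.70646984690485 283.34939386701905 209.71532600031654 [[0.283, 0.921, 0.27, 0.095], [0.959, -0.271, -0.081, 0.572], [-0.001, 0.281, -0.96, 0.373], [0.0, 0.0, 0.0, 1.0]]
```

View pics/scene0.png

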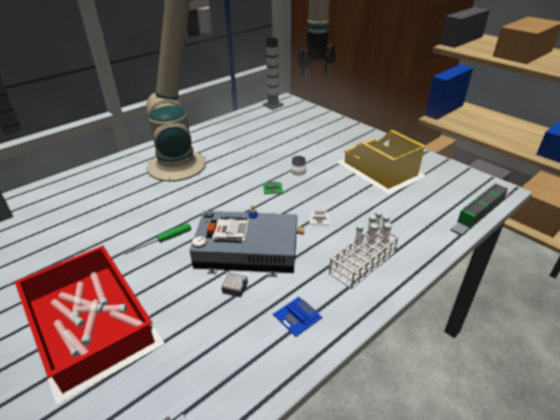

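View pics/top0.png

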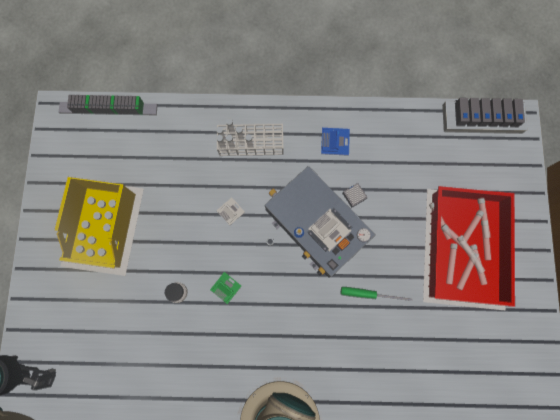

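Possible lids in the top view: white on the unit (330,230), a smaller white plate on the table (231,210), blue (335,141) and green (226,288). The white one on the unit fits, as it is the larger white one, between black rails and beside the orange tab. I'll confirm that in an enlarged crop.

```bash
python3 - <<'E'
import cv2,numpy as np
a=cv2.imread('pics/top0.png')[155:285,205:385]
cv2.imwrite('pics/topcrop.png',cv2.resize(a,None,fx=4.4,fy=4.4,interpolation=cv2.INTER_CUBIC))
a=cv2.imread('pics/scene0.png')[185:300,170:340]
cv2.imwrite('pics/scenecrop.png',cv2.resize(a,None,fx=4.5,fy=4.5,interpolation=cv2.INTER_CUBIC))
E
```

```text
(no output)
```

View pics/topcrop.png

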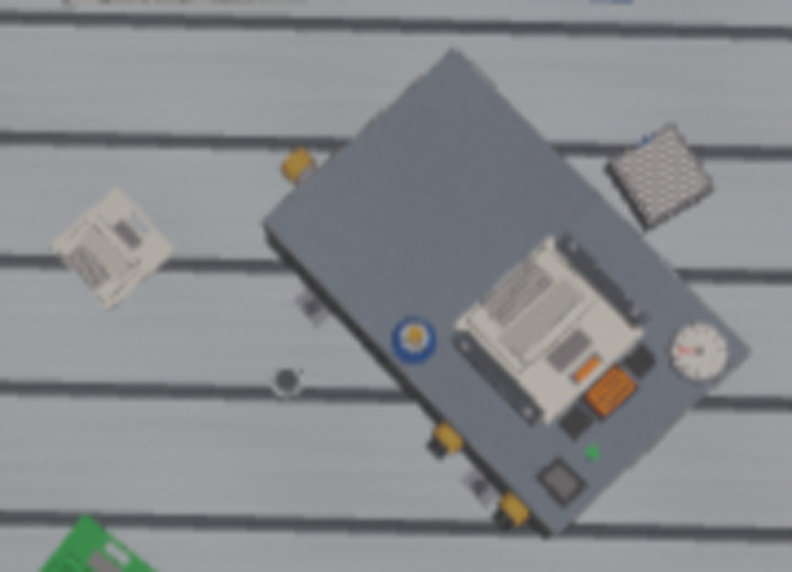

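View pics/scenecrop.png

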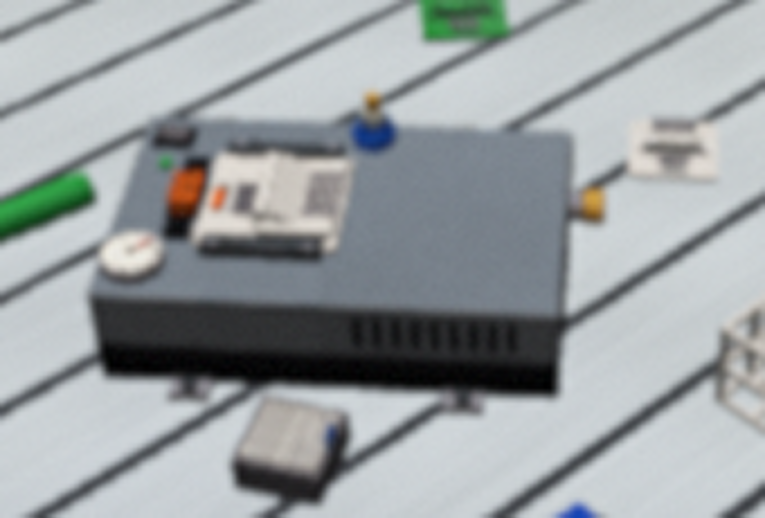

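View pics/wrist0.png

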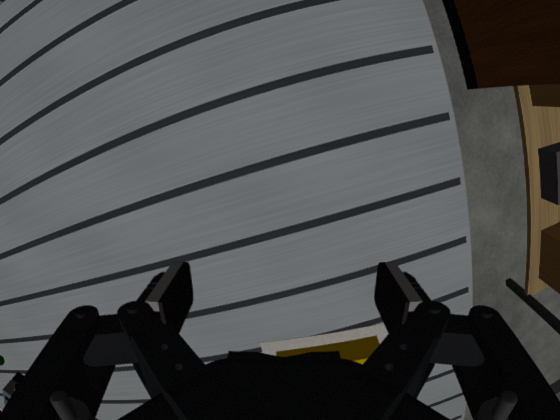

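The crop confirms it. The lid is on the unit, with its orange catch window at crop (587,370) and the tab at (610,392). Next I'll fit the unit's pose from depth.

```bash
cat > h.py <<'E'
import numpy as np,cv2
def rays(d):
    h,w=d['depth'].shape;f=h/2/np.tan(np.radians(float(d['fovy']))/2)
    u,v=np.meshgrid(np.arange(w),np.arange(h));x=(u-d['cx'])/f;y=(v-d['cy'])/f
    return x,y,f
def cloud(d):
    x,y,f=rays(d);z=d['depth'];P=np.stack([x*z,y*z,z],-1);T=d['world_from_camera'];return P@T[:3,:3].T+T[:3,3]
def onplane(d,uv,z0):
    f=d['depth'].shape[0]/2/np.tan(np.radians(float(d['fovy']))/2);T=d['world_from_camera']
    r=T[:3,:3]@np.array([(uv[0]-d['cx'])/f,(uv[1]-d['cy'])/f,1]);return T[:3,3]+r*(z0-T[2,3])/r[2]
E
python3 - <<'E'
from h import *
for n,sl in [('top',(155,285,255,385)),('scene',(185,300,170,340))]:
    d=dict(np.load(n+'0.npz'));P=cloud(d);a,b,c,e=sl
    m=np.zeros(P.shape[:2],bool);m[a:b,c:e]=1
    m&=(abs(P[...,2]-.078)<.012)
    print(n,'deck z med',np.median(P[m][:,2]))
    m=m.astype(np.uint8);m=cv2.morphologyEx(m,cv2.MORPH_OPEN,np.ones((5,5)));k,l,st,_=cv2.connectedComponentsWithStats(m);i=1+np.argmax(st[1:,4]);q=P[l==i][:,:2].astype(np.float32)
    r=cv2.minAreaRect(q);print(r)
d=dict(np.load('top0.npz'))
C=[onplane(d,p,.075)[:2] for p in [(308.4,166.4),(265.4,205.5),(330.7,276.6),(375.5,235)]]
print(np.round(C,4), np.mean(C,0))
# order: (+x,-y),(+x,+y),(-x,+y),(-x,-y)
A=np.array([[.135,-.085],[.135,.085],[-.135,.085],[-.135,-.085]]);C=np.array(C);Cc=C-C.mean(0)
th=np.arctan2((A[:,0]*Cc[:,1]-A[:,1]*Cc[:,0]).sum(),(A*Cc).sum());print('yaw',th,np.degrees(th))
R=np.array([[np.cos(th),-np.sin(th)],[np.sin(th),np.cos(th)]]);print('res',np.round(Cc-A@R.T,4))
f=lambda x,y:(205+x/4.4,155+y/4.4)
for nm,p,z in [('tab',f(610,392),.089),('lid c',f(552,328),.08)]:
    w=onplane(d,p,z)[:2];print(nm,w,(w-C.mean(0))@R)
E
```

```text
top deck z med 0.07585329469626756
((0.541691780090332, -0.09957145154476166), (0.27010011672973633, 0.1713990867137909), 44.05173873901367)
scene deck z med 0.07284668454292592
((0.5431458353996277, -0.09750857949256897), (0.2698734998703003, 0.1748400330543518), 43.69996643066406)
[[ 0.6936 -0.0684]
 [ 0.5778  0.05  ]
 [ 0.3859 -0.1313]
 [ 0.5015 -0.2541]] [ 0.53965827 -0.10093442]
yaw 0.7631820370052337 43.7271097205969
res [[-0.0024  0.0006]
 [-0.0007 -0.0038]
 [ 0.0025  0.0016]
 [ 0.0006  0.0016]]
tab [ 0.47266912 -0.16475409] [-0.09252276  0.00018588]
lid c [ 0.51312861 -0.13016596] [-0.03937695 -0.00278594]
```

```bash
M='' ; 
python3 -m creep '{"slide":[[0.1,-0.24,0],[0.2,-0.48,0],[0.31,-0.72,0],[0.413,-0.957,0],[0.413,-0.957,0]],"twist":[[0,0,-0.016],[0,0,-0.033],[0,0,-0.05],[0,0,-0.0665],[0,0,-0.0665]],"fingers":[-1,-1,-1,-1,-1]}' 30 &&
python3 -m creep '{"slide":[[0.1,-0.24,0],[0.2,-0.48,0],[0.31,-0.72,0],[0.413,-0.957,0],[0.413,-0.957,0]],"twist":[[0,0,-0.016],[0,0,-0.033],[0,0,-0.05],[0,0,-0.0665],[0,0,-0.0665]],"fingers":[-1,-1,-1,-1,-1]}'
```

```text
clock: 0.65
position: [0.2253, 0.4039, 0.2311]
ee_rot: [0.001, 0.347, 0.938, -0.001]
contact_force: [-0.6, 0.4, -0.4]
width: 0.0121
clock: 1.15
position: [0.2878, 0.2616, 0.2313]
ee_rot: [0.001, 0.535, 0.845, -0.001]
contact_force: [-0.6, 0.4, -0.5]
width: 0.0002
```

```bash

python3 -m creep '{"slide":[[0.1,-0.24,0],[0.2,-0.48,0],[0.31,-0.72,0],[0.413,-0.957,0],[0.413,-0.957,0]],"twist":[[0,0,-0.016],[0,0,-0.033],[0,0,-0.05],[0,0,-0.0665],[0,0,-0.0665]],"fingers":[-1,-1,-1,-1,-1]}' 30 &&
python3 -m creep '{"slide":[[0.1,-0.24,0],[0.2,-0.48,0],[0.31,-0.72,0],[0.413,-0.957,0],[0.413,-0.957,0]],"twist":[[0,0,-0.016],[0,0,-0.033],[0,0,-0.05],[0,0,-0.0665],[0,0,-0.0665]],"fingers":[-1,-1,-1,-1,-1]}'
python3 - <<'E'
from rig import telemetry, optics
import cv2,numpy as np
d=optics.get_image('wrist');cv2.imwrite('pics/wrist1.png',d['img']);np.savez('wrist1.npz',**d)
print(np.round(d['world_from_camera'],4).tolist())
E
```

```text
clock: 1.65
position: [0.3508, 0.1185, 0.2315]
ee_rot: [0.001, 0.698, 0.716, 0.0]
contact_force: [0.4, 0.1, -1.6]
width: 0.0
clock: 2.15
position: [0.4134, -0.0247, 0.2313]
ee_rot: [0.001, 0.831, 0.557, 0.001]
contact_force: [-0.4, 0.6, 0.0]
width: 0.0002
[[0.925, -0.3651, -0.1052, 0.441], [-0.38, -0.8873, -0.2614, 0.0417], [0.002, 0.2817, -0.9595, 0.3737], [0.0, 0.0, 0.0, 1.0]]
```

View pics/wrist1.png

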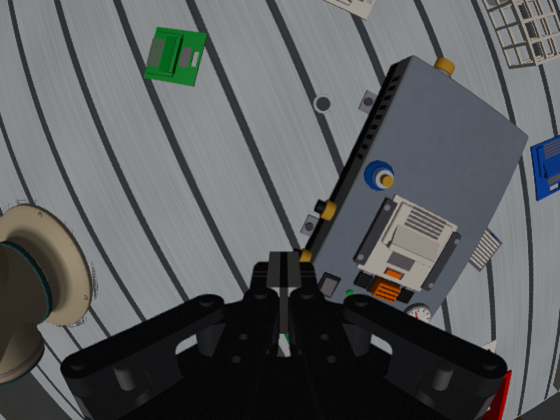

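The wrist view shows the tab at about (386,289), the lid around (408,240), and the far deck corners at (405,56) and (526,134). I'll refine the fit with these.

```bash
cat >> h.py <<'E'
def fish(d,uv,z0):
    f=d['depth'].shape[0]/2/np.tan(np.radians(float(d['fovy']))/2);T=d['world_from_camera']
    p=np.array([uv[0]-d['cx'],uv[1]-d['cy']]);r=np.hypot(*p);t=r/f
    v=T[:3,:3]@np.array([*(np.sin(t)*p/r),np.cos(t)]);return T[:3,3]+v*(z0-T[2,3])/v[2]
E
python3 - <<'E'
from h import *
d=dict(np.load('wrist1.npz'));im=d['img'][180:330,300:470]
cv2.imwrite('pics/w1c.png',cv2.resize(im,None,fx=4,fy=4,interpolation=cv2.INTER_CUBIC))
th=np.radians(43.9);R=np.array([[np.cos(th),-np.sin(th)],[np.sin(th),np.cos(th)]]);c=np.array([.541,-.1])
hsv=cv2.cvtColor(d['img'],cv2.COLOR_BGR2HSV);m=cv2.inRange(hsv,(5,150,100),(16,255,255));m[:180]=0;m[330:]=0;m[:,:340]=0;m[:,430:]=0
k,l,st,ce=cv2.connectedComponentsWithStats(m);print(st.tolist(),ce.tolist())
for n,p,z in [('far+y',(405,56),.075),('far-y',(526,134),.075),('tab',(386,289),.088)]:
    w=fish(d,p,z)[:2];print(n,w,(w-c)@R)
E
```

```text
[[0, 0, 560, 420, 234855], [386, 270, 15, 9, 78], [373, 283, 28, 20, 267]] [[279.34092525175106, 209.38476932575418], [393.15384615384613, 273.7307692307692], [386.2209737827715, 292.0936329588015]]
far+y [0.57200425 0.05658757] [0.13091825 0.09133094]
far-y [ 0.69337061 -0.06132468] [ 0.13660835 -0.07778652]
tab [ 0.47625354 -0.15710655] [-0.08625092  0.00374713]
```

View pics/w1c.png

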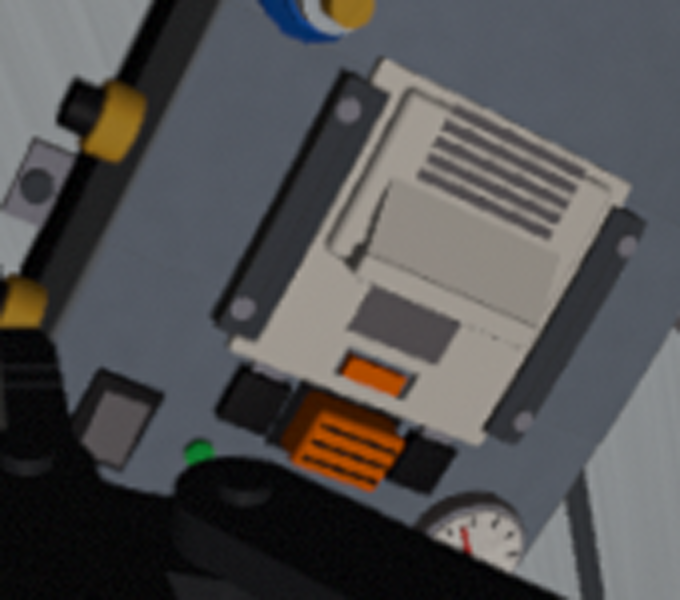

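```bash

python3 -m creep '{"slide":[[0.1,-0.22,0],[0.2,-0.46,0],[0.3,-0.7,-0.1],[0.393,-0.941,-0.3],[0.393,-0.941,-0.5],[0.393,-0.941,-0.5]],"twist":[[0,0,-0.016],[0,0,-0.033],[0,0,-0.05],[0,0,-0.0665],[0,0,-0.0665],[0,0,-0.0665]],"fingers":[-1,-1,-1,-1,-1,-1]}'
python3 - <<'E'
from rig import telemetry, optics
from h import *
for n in ['wrist','scene','top']:
    d=optics.get_image(n);cv2.imwrite(f'pics/{n}2.png',d['img']);np.savez(f'{n}2.npz',**d)
a=cv2.imread('pics/scene2.png')[105:290,170:340]
cv2.imwrite('pics/scene2c.png',cv2.resize(a,None,fx=3.2,fy=3.2,interpolation=cv2.INTER_CUBIC))
E
```

```text
clock: 2.8
position: [0.467, -0.1606, 0.1525]
ee_rot: [-0.004, 0.927, 0.375, -0.003]
contact_force: [-1.1, 0.1, 0.2]
width: -0.0004
```

View pics/wrist2.png

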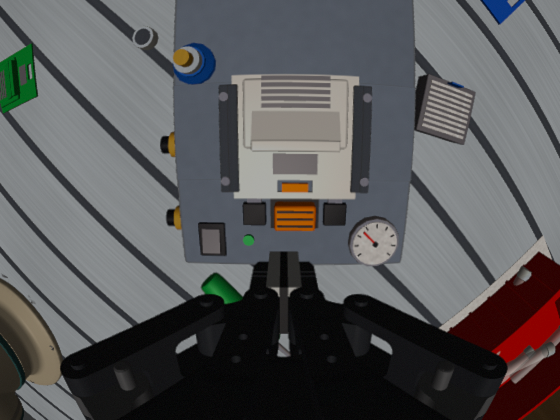

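View pics/scene2c.png

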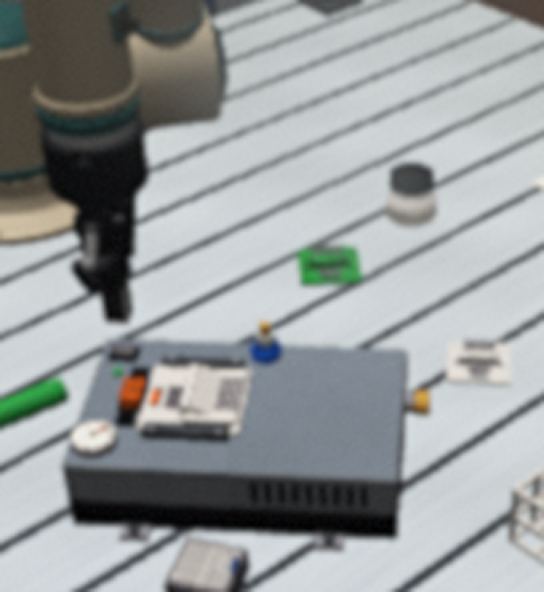

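The wrist view is now square to the unit. The tab is at (295,216), the lid centre at about (296,136) and the catch window at (295,187). I'll fit the pose from this closer view.

```bash
python3 - <<'E'
from h import *
from rig import telemetry
s=telemetry.get_state();print(np.round(s['position'],4),np.round(s['ee_rot'],4),s['clock'])
d=dict(np.load('wrist2.npz'))
print(np.round(d['world_from_camera'],4).tolist())
hsv=cv2.cvtColor(d['img'],cv2.COLOR_BGR2HSV);m=cv2.inRange(hsv,(5,150,60),(18,255,255));m[:180]=0;m[235:]=0;m[:,:260]=0;m[:,330:]=0
k,l,st,ce=cv2.connectedComponentsWithStats(m);print(st.tolist(),ce.tolist())
th=np.radians(43.9);R=np.array([[np.cos(th),-np.sin(th)],[np.sin(th),np.cos(th)]]);c=np.array([.541,-.1])
for n,p,z in [('tab',(295,216),.089),('near+y deck corner',(185,263),.075),('near-y',(401,263),.075),('rail+y far outer',(220,85),.084),('rail+y near outer',(221,191),.084),('rail-y far outer',(371,86),.084),('rail-y near outer',(368,191),.084),('lid rear +y',(237,197),.079),('lid rear -y',(354,197),.079)]:
    w=fish(d,p,z)[:2];print(n,np.round(w,4),np.round((w-c)@R,4))
E
```

```text
[ 0.4701 -0.1621  0.1573] [1.00e-04 9.27e-01 3.75e-01 5.00e-04] 2.95
[[0.6947, -0.6877, -0.211, 0.5205], [-0.7192, -0.6684, -0.1897, -0.1116], [-0.0106, 0.2835, -0.9589, 0.2948], [0.0, 0.0, 0.0, 1.0]]
[[0, 0, 560, 420, 233995], [282, 183, 26, 9, 233], [274, 203, 42, 28, 970], [309, 203, 1, 1, 1], [311, 203, 1, 1, 1]] [[279.42297912348556, 209.4919036731554], [294.44635193133047, 187.01716738197425], [294.42680412371135, 216.86701030927836], [309.0, 203.0], [311.0, 203.0]]
tab [ 0.4775 -0.1609] [-0.088   0.0002]
near+y deck corner [ 0.3879 -0.1303] [-0.1313  0.0843]
near-y [ 0.505  -0.2512] [-0.1308 -0.0839]
rail+y far outer [ 0.5059 -0.0658] [-0.0016  0.049 ]
rail+y near outer [ 0.4542 -0.114 ] [-0.0722  0.0501]
rail-y far outer [ 0.5739 -0.136 ] [-0.0012 -0.0488]
rail-y near outer [ 0.5237 -0.1853] [-0.0717 -0.0495]
lid rear +y [ 0.4573 -0.125 ] [-0.0777  0.04  ]
lid rear -y [ 0.5138 -0.1831] [-0.0772 -0.041 ]
```

```bash
python3 - <<'E'
from h import *
from rig import telemetry,optics
d=optics.get_image('wrist');s=telemetry.get_state();print(np.round(s['position'],4),np.round(s['ee_rot'],4),s['clock'])
cv2.imwrite('pics/wrist3.png',d['img']);np.savez('wrist3.npz',**d)
print(np.round(d['world_from_camera'],4).tolist())
hsv=cv2.cvtColor(d['img'],cv2.COLOR_BGR2HSV);m=cv2.inRange(hsv,(5,150,60),(18,255,255));m[:180]=0;m[235:]=0;m[:,:260]=0;m[:,330:]=0
k,l,st,ce=cv2.connectedComponentsWithStats(m);print(st.tolist(),ce.tolist())
th=np.radians(43.9);R=np.array([[np.cos(th),-np.sin(th)],[np.sin(th),np.cos(th)]]);c=np.array([.541,-.1])
print('tcp unit',(s['position'][:2]-c)@R)
p=[q for q,t in zip(ce,st) if 700<t[4]<3000][0]
w=fish(d,p,.089)[:2];print(p,w,(w-c)@R)
E
```

```text
[ 0.4704 -0.1625  0.1579] [8.000e-04 9.271e-01 3.748e-01 1.000e-03] 3.0
[[0.6953, -0.6899, -0.2016, 0.5221], [-0.7187, -0.6673, -0.1952, -0.1123], [0.0001, 0.2806, -0.9598, 0.2999], [0.0, 0.0, 0.0, 1.0]]
[[0, 0, 560, 420, 234172], [276, 184, 26, 8, 208], [268, 203, 42, 27, 820]] [[279.45999948755616, 209.49569547170455], [288.5, 187.5], [288.640243902439, 216.30975609756098]]
tcp unit [-0.09421767  0.00393817]
[288.6402439 216.3097561] [ 0.47694952 -0.16099681] [-0.08844694  0.0004614 ]
```

View pics/wrist3.png

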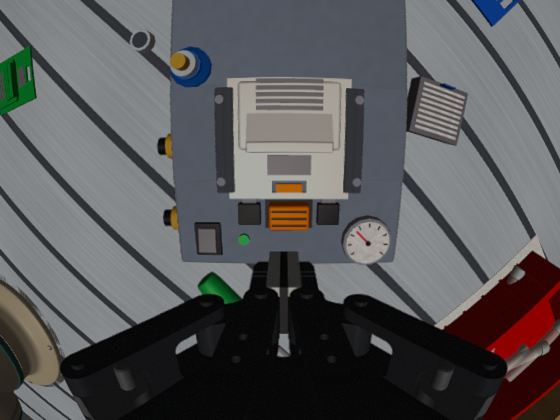

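```bash
python3 - <<'E'
from h import *
d=dict(np.load('wrist3.npz'));T=d['world_from_camera'];f=210/np.tan(np.radians(float(d['fovy']))/2)
def proj(P):
    v=T[:3,:3].T@(np.array(P)-T[:3,3]);t=np.arctan2(np.hypot(v[0],v[1]),v[2]);r=np.hypot(v[0],v[1]);return np.round([d['cx']+f*t*v[0]/r,d['cy']+f*t*v[1]/r],1)
t=np.array([.4704,-.1625,.1579]);ux=np.array([.7206,.6934,0]);uy=np.array([-.6934,.7206,0])
print(proj(t))
for a in(-.011,.011):
  for b in (-.014,0,.014): print(a,b,proj(t+a*ux+b*uy))
cv2.imwrite('pics/w3c.png',cv2.resize(d['img'][190:340,230:340],None,fx=4,fy=4,interpolation=cv2.INTER_CUBIC))
E
```

```text
[283.6 270. ]
-0.011 -0.014 [311.4 289.2]
-0.011 0 [283.6 289.4]
-0.011 0.014 [255.7 289.1]
0.011 -0.014 [313.1 249.3]
0.011 0 [283.7 249.3]
0.011 0.014 [254.2 249.2]
```

View pics/w3c.png

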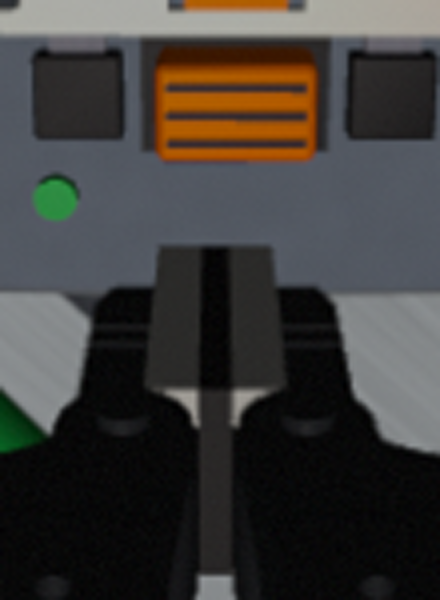

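```bash

python3 -m creep '{"slide":[[0.034,0,-0.1],[0.034,0,-0.2],[0.034,0,-0.3],[0.034,0,-0.373],[0.034,0,-0.373],[0.034,0,-0.373]],"twist":[[0,0,0],[0,0,0],[0,0,0],[0,0,0],[0,0,0],[0,0,0]],"fingers":[-1,-1,-1,-1,-1,-1]}'
python3 - <<'E'
from rig import telemetry, optics
from h import *
for n in ['wrist','scene','top']:
    d=optics.get_image(n);cv2.imwrite(f'pics/{n}4.png',d['img']);np.savez(f'{n}4.npz',**d)
s=telemetry.get_state();print(np.round(s['position'],4),np.round(s['ee_rot'],4),s['contact_force'])
a=cv2.imread('pics/scene4.png')[185:270,180:270]
b=cv2.imread('pics/wrist4.png')[150:300,210:360]
cv2.imwrite('pics/c4.png',np.hstack([cv2.resize(a,(400,400),interpolation=cv2.INTER_CUBIC),cv2.resize(b,(400,400))]))
E
```

```text
clock: 3.6
position: [0.4751, -0.1637, 0.1013]
ee_rot: [0.001, 0.927, 0.374, 0.001]
contact_force: [0.1, -0.6, -1.0]
width: 0.0001
[ 0.4752 -0.1641  0.1014] [8.000e-04 9.276e-01 3.736e-01 7.000e-04] [-0.23774613 -0.01958052  0.42751961]
```

View pics/c4.png

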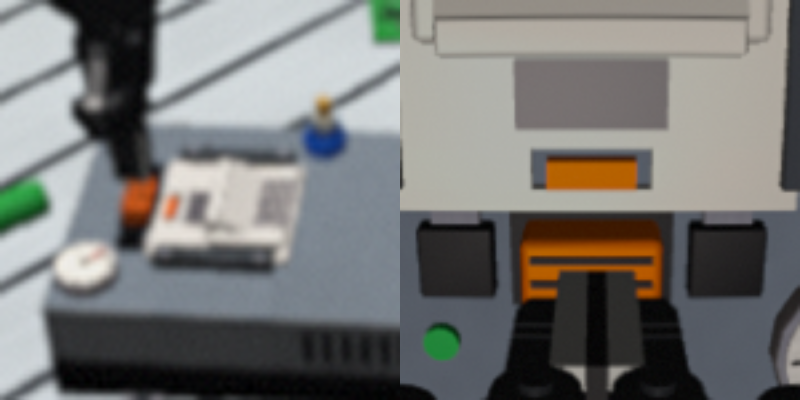

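```bash
python3 - <<'E'
from h import *
d=dict(np.load('wrist4.npz'))
th=np.radians(43.9);R=np.array([[np.cos(th),-np.sin(th)],[np.sin(th),np.cos(th)]]);c=np.array([.541,-.1])
print('tcp',(np.array([.4752,-.1641])-c)@R)
for n,p,z in [('tab front',(282,241.5),.089),('tab rear',(282,263),.089),('lid rear',(282,229),.079),('tip front',(283.5,252),.1014),('deckcatch',(282,217.5),.079)]:
    w=fish(d,p,z)[:2];print(n,w,(w-c)@R)
for t in [.35,.36,.37]: pass
b=d['img'][200:290,240:330];cv2.imwrite('pics/w4z.png',cv2.resize(b,(540,540),interpolation=cv2.INTER_CUBIC))
E
```

```text
tcp [-0.09185932 -0.00056149]
tab front [ 0.48198875 -0.15669113] [-8.18303570e-02  6.96550381e-05]
tab rear [ 0.47316127 -0.16516563] [-9.40672397e-02  8.43309795e-05]
lid rear [ 0.48429868 -0.15443471] [-7.86013232e-02  9.38062193e-05]
tip front [ 0.48220122 -0.15752627] [-0.08225634 -0.00067943]
deckcatch [ 0.48898503 -0.14993368] [-7.21035522e-02  8.75085196e-05]
```

View pics/w4z.png

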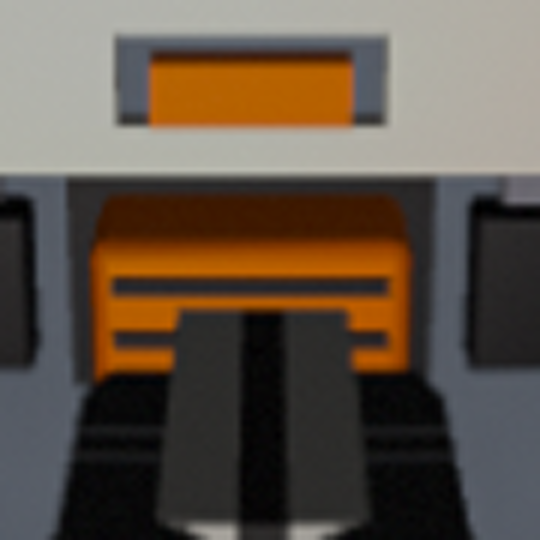

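```bash

python3 -m creep '{"slide":[[0,0,-0.02],[0,0,-0.04],[0,0,-0.06],[0,0,-0.075],[0,0,-0.09],[0,0,-0.1],[0,0,-0.11],[0,0,-0.115],[0,0,-0.115],[0,0,-0.115],[0,0,-0.115],[0,0,-0.115],[0,0,-0.115],[0,0,-0.115],[0,0,-0.115]],"twist":[[0,0,0],[0,0,0],[0,0,0],[0,0,0],[0,0,0],[0,0,0],[0,0,0],[0,0,0],[0,0,0],[0,0,0],[0,0,0],[0,0,0],[0,0,0],[0,0,0],[0,0,0]],"fingers":[-1,-1,-1,-1,-1,-1,-1,-1,-1,-1,-1,-1,-1,-1,-1]}'
python3 - <<'E'
from rig import telemetry, optics
from h import *
d=optics.get_image('wrist');np.savez('wrist5.npz',**d)
s=telemetry.get_state();print(np.round(s['position'],4),np.round(s['contact_force'],2))
cv2.imwrite('pics/w5.png',cv2.resize(d['img'][60:290,180:400],None,fx=2.5,fy=2.5))
E
```

```text
clock: 5.25
position: [0.4744, -0.1638, 0.0831]
ee_rot: [-0.0, 0.928, 0.374, -0.0]
contact_force: [-1.8, 0.4, 4.4]
width: 0.0003
[ 0.4743 -0.1638  0.0831] [-2.73 -0.24  3.95]
```

View pics/w5.png

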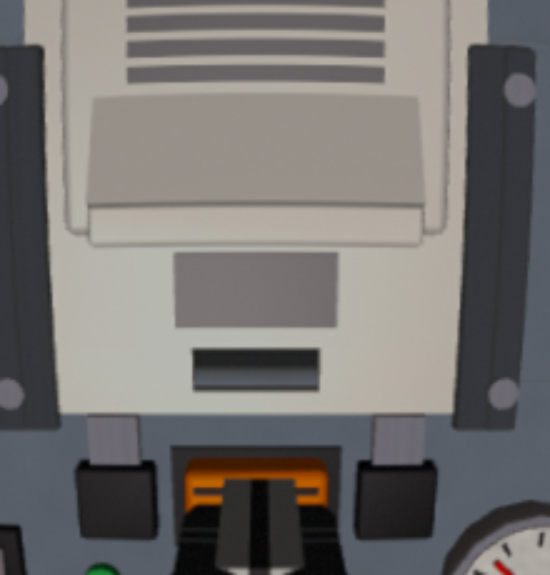

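The tab is pressed at about 4 N and the lid has sprung: its rear edge has moved away from the pad and the catch has left the window. Next I'll rise and move over behind the ridge.

```bash

python3 -m creep '{"slide":[[0,0,0.05],[0,0,0.11],[0,0,0.17],[0,0,0.213],[0.06,0.06,0.213],[0.13,0.125,0.213],[0.192,0.185,0.213],[0.192,0.185,0.213],[0.192,0.185,0.213]],"twist":[[0,0,0],[0,0,0],[0,0,0],[0,0,0],[0,0,0],[0,0,0],[0,0,0],[0,0,0],[0,0,0]],"fingers":[-1,-1,-1,-1,-1,-1,-1,-1,-1]}'
python3 - <<'E'
from rig import telemetry, optics
from h import *
d=optics.get_image('wrist');np.savez('wrist6.npz',**d)
s=telemetry.get_state();print(np.round(s['position'],4),np.round(s['contact_force'],2))
th=np.radians(43.9);R=np.array([[np.cos(th),-np.sin(th)],[np.sin(th),np.cos(th)]]);c=np.array([.541,-.1]);print('tcp u',(s['position'][:2]-c)@R)
cv2.imwrite('pics/w6.png',cv2.resize(d['img'][100:320,180:400],None,fx=2.7,fy=2.7))
E
```

```text
clock: 6.2
position: [0.5034, -0.1354, 0.1146]
ee_rot: [-0.0, 0.927, 0.374, -0.001]
contact_force: [-0.8, -0.0, -0.6]
width: -0.0001
[ 0.5031 -0.1357  0.1146] [-0.1  -0.3  -0.46]
tcp u [-0.05204635  0.00059147]
```

View pics/w6.png

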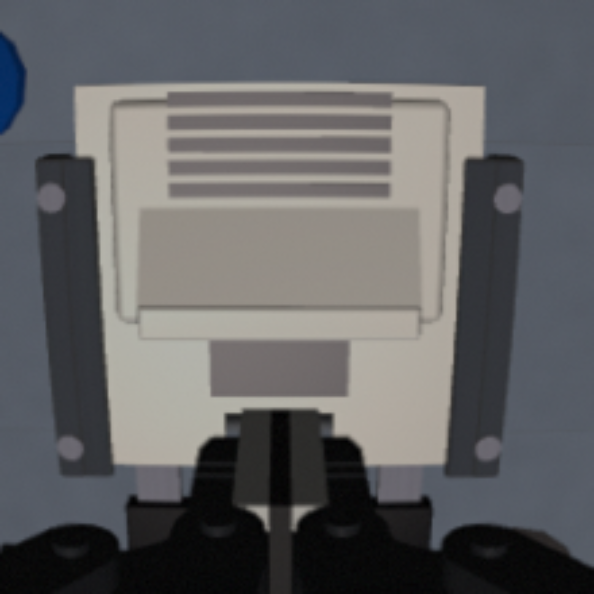

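```bash
python3 - <<'E'
from h import *
d=dict(np.load('wrist6.npz'));th=np.radians(43.9);R=np.array([[np.cos(th),-np.sin(th)],[np.sin(th),np.cos(th)]]);c=np.array([.541,-.1])
for n,x,y,z in [('ridge top',280,307,.093),('ridge bot',280,338,.079),('tip front',281,410,.1146),('ridge L',140,308,.093),('ridge R',420,308,.093),('lid rear',280,465,.079),('lid front',280,86,.079),('tab?',280,520,.089)]:
    w=fish(d,(180+x/2.7,100+y/2.7),z)[:2];print(n,np.round((w-c)@R,4))
E
```

```text
ridge top [-0.0298  0.    ]
ridge bot [-0.0411  0.    ]
tip front [-0.0422 -0.0002]
ridge L [-0.0301  0.0276]
ridge R [-0.03   -0.0276]
lid rear [-0.0717 -0.    ]
lid front [0.0123 0.0001]
tab? [-0.0803 -0.0001]
```

```bash

python3 -m creep '{"slide":[[0,0,-0.05],[0,0,-0.1],[0,0,-0.15],[0,0,-0.19],[0,0,-0.207],[0,0,-0.207],[0,0,-0.207]],"twist":[[0,0,0],[0,0,0],[0,0,0],[0,0,0],[0,0,0],[0,0,0],[0,0,0]],"fingers":[-1,-1,-1,-1,-1,-1,-1]}'
python3 -m creep '{"slide":[[0.02,0.019,0],[0.04,0.038,0],[0.06,0.058,0],[0.08,0.077,0],[0.1,0.096,0]],"twist":[[0,0,0],[0,0,0],[0,0,0],[0,0,0],[0,0,0]],"fingers":[-1,-1,-1,-1,-1]}'
python3 - <<'E'
from rig import telemetry, optics
from h import *
d=optics.get_image('wrist');np.savez('wrist7.npz',**d)
s=telemetry.get_state();print(np.round(s['position'],4),np.round(s['contact_force'],2))
cv2.imwrite('pics/w7.png',cv2.resize(d['img'][100:320,180:400],None,fx=2.7,fy=2.7))
E
```

```text
clock: 6.95
position: [0.5035, -0.1361, 0.0841]
ee_rot: [0.0, 0.928, 0.373, 0.0]
contact_force: [-1.0, -0.0, 0.8]
width: -0.0
clock: 7.45
position: [0.5188, -0.1214, 0.0842]
ee_rot: [0.0, 0.928, 0.374, 0.0]
contact_force: [-0.9, -1.3, 1.2]
width: -0.0001
[ 0.5193 -0.121   0.0842] [ 0.1  -0.11 -0.73]
```

View pics/w7.png

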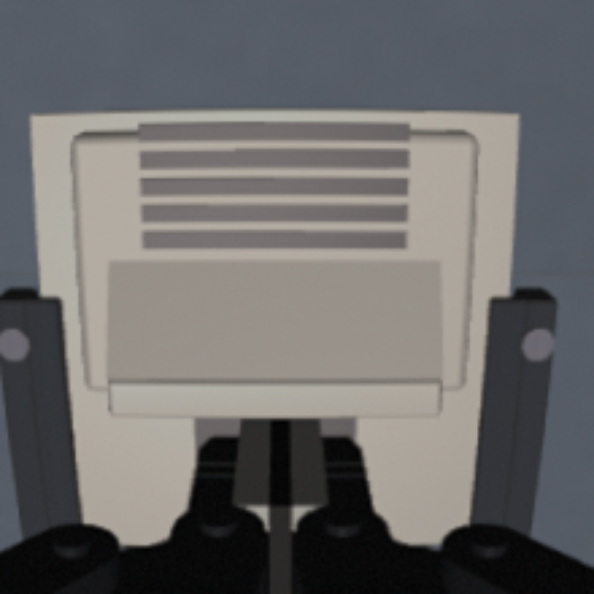

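The lid slides straight and the finger is behind the ridge (strip at crop rows 380-415), centred. I'll keep pushing.

```bash

python3 -m creep '{"slide":[[0.04,0.038,0],[0.08,0.077,0],[0.12,0.116,0],[0.16,0.154,0],[0.2,0.193,0],[0.24,0.231,0],[0.28,0.27,0],[0.31,0.298,0],[0.34,0.327,0],[0.36,0.347,0],[0.378,0.364,0],[0.378,0.364,0]],"twist":[[0,0,0],[0,0,0],[0,0,0],[0,0,0],[0,0,0],[0,0,0],[0,0,0],[0,0,0],[0,0,0],[0,0,0],[0,0,0],[0,0,0]],"fingers":[-1,-1,-1,-1,-1,-1,-1,-1,-1,-1,-1,-1]}'
python3 - <<'E'
from rig import telemetry, optics
from h import *
for n in ['wrist','top']:
    d=optics.get_image(n);np.savez(n+'8.npz',**d)
    if n=='wrist': cv2.imwrite('pics/w8.png',cv2.resize(d['img'][60:320,150:420],None,fx=2.2,fy=2.2))
s=telemetry.get_state();print(np.round(s['position'],4),np.round(s['contact_force'],2))
E
```

```text
clock: 8.7
position: [0.5755, -0.0666, 0.084]
ee_rot: [-0.0, 0.928, 0.374, 0.0]
contact_force: [0.6, -0.1, -0.0]
width: 0.0001
[ 0.5751 -0.0669  0.0839] [ 0.72  0.19 -0.28]
```

View pics/w8.png

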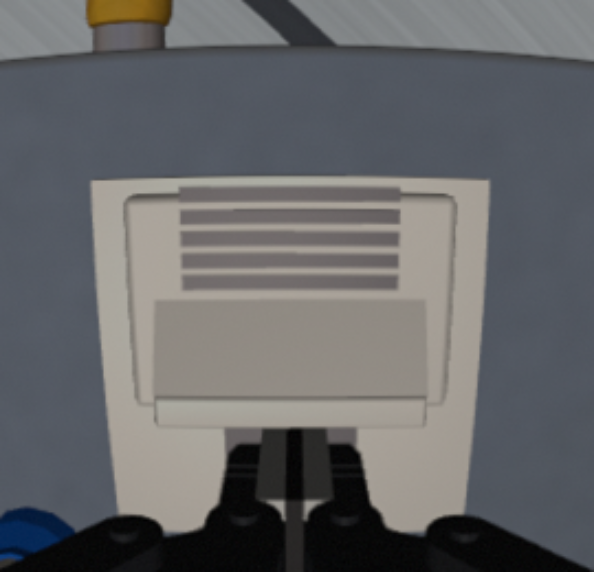

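The lid lies square on the deck, with its front edge (crop row 180) short of the far edge (row 50). I'll back off, rise and verify.

```bash

python3 -m creep '{"slide":[[-0.02,-0.019,0],[-0.04,-0.038,0],[-0.06,-0.058,0],[-0.06,-0.058,0.1],[-0.06,-0.058,0.3],[-0.1,-0.1,0.55],[-0.25,-0.25,0.85],[-0.5,-0.5,0.95],[-0.7,-0.7,0.95],[-0.7,-0.7,0.95],[-0.7,-0.7,0.95],[-0.7,-0.7,0.95]],"twist":[[0,0,0],[0,0,0],[0,0,0],[0,0,0],[0,0,0],[0,0,0],[0,0,0],[0,0,0],[0,0,0],[0,0,0],[0,0,0],[0,0,0]],"fingers":[-1,-1,-1,-1,-1,-1,-1,-1,-1,-1,-1,-1]}'
python3 - <<'E'
from rig import telemetry, optics
from h import *
for n in ['wrist','top','scene']:
    d=optics.get_image(n);np.savez(n+'9.npz',**d);cv2.imwrite(f'pics/{n}9.png',d['img'])
a=cv2.imread('pics/scene9.png')[185:300,170:340]
cv2.imwrite('pics/s9c.png',cv2.resize(a,None,fx=4.5,fy=4.5,interpolation=cv2.INTER_CUBIC))
s=telemetry.get_state();print(np.round(s['position'],4),np.round(s['contact_force'],2))
E
```

```text
clock: 10.0
position: [0.4703, -0.1716, 0.2263]
ee_rot: [-0.0, 0.928, 0.373, 0.0]
contact_force: [0.3, 0.1, 0.7]
width: 0.0004
[ 0.4707 -0.1712  0.226 ] [-0.12  0.7   0.38]
```

View pics/wrist9.png

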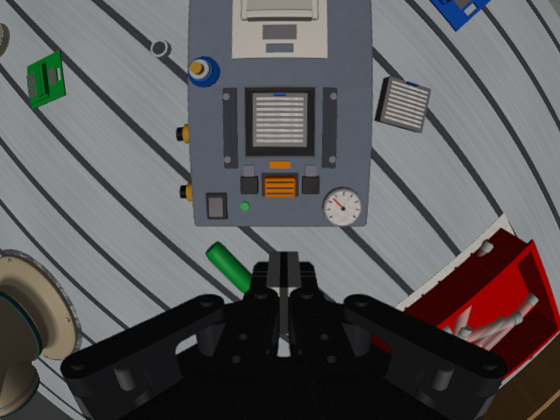

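View pics/s9c.png

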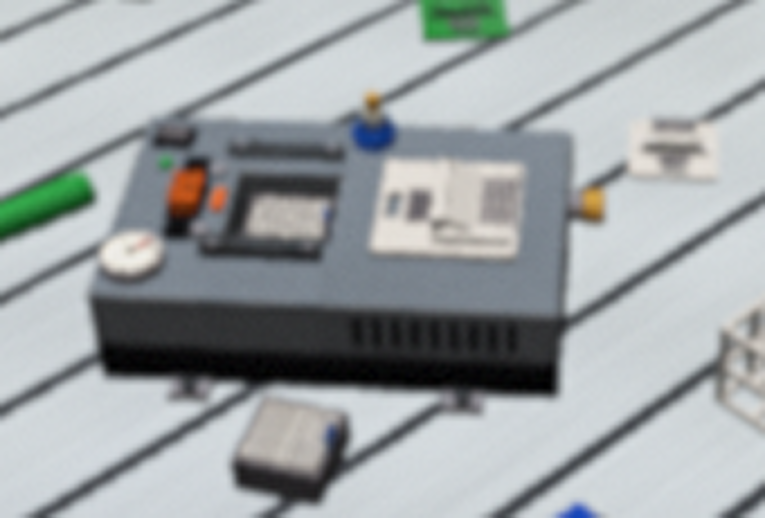

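View pics/top9.png

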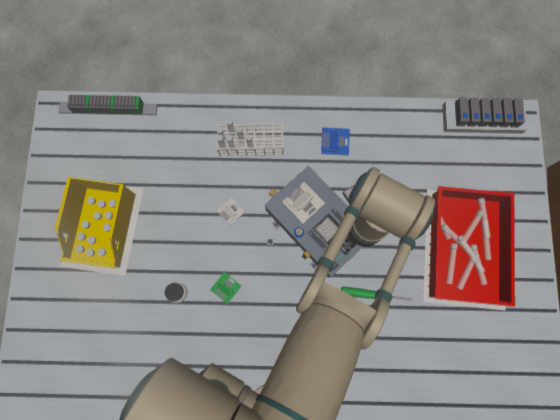

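In the scene crop the lid (445,207) lies flat between the rails' end and the far edge, and the filter (285,215) is in its bay. The tab is up, and the cup, cap, spare filter and small white plate haven't moved. One numeric check, then I'll hand it in.

```bash
python3 - <<'E'
from h import *
from rig import order
d=dict(np.load('wrist9.npz'));th=np.radians(43.9);R=np.array([[np.cos(th),-np.sin(th)],[np.sin(th),np.cos(th)]]);c=np.array([.541,-.1])
for n,p,z in [('lid rear',(280,57.5),.079),('rail far end',(332,88),.084),('tab',(280,187),.089)]:
    print(n,np.round((fish(d,p,z)[:2]-c)@R,4))
d=dict(np.load('scene9.npz'));P=cloud(d)
for n,(x,y) in {'lid rear mid':(383,205),'lid front mid':(518,207)}.items():
    w=onplane(d,(170+x/4.5,185+y/4.5),.079)[:2];print(n,np.round((w-c)@R,4))
q=P[185+180//4:185+235//4,170+400//4:170+500//4,2];print('lid z',np.round(np.percentile(q,[5,50,95]),4))
print(order.sign_off())
E
```

```text
lid rear [ 0.0253 -0.0001]
rail far end [-0.0022 -0.0451]
tab [-0.0896 -0.    ]
lid rear mid [ 0.0298 -0.0035]
lid front mid [ 0.1096 -0.0003]
lid z [0.071  0.0765 0.0864]
the job is handed in; nothing more can be done
None
```

The filter bay is open, and I handed the job in at about 10 s of the 48 s allowed. With the fingers shut, I pressed the orange tab with about 4 N until the lid sprang free. I then pushed the lid by its ridge along the rails and out onto the bare deck, backed off and rose clear.

**Last checks:**
- **Lid position:** its rear edge is about 27 mm past the rails' end, and its front edge is about 25 mm short of the unit's far edge. It lies square and flat.
- **Everything else:** the tab is back up and the filter is in its bay. In the pictures nothing else had moved. In the last top view the arm hid part of the unit, but the other views covered it.
- **Disagreement:** the wrist and fixed cameras differed by about 4 mm along the unit's length. That is more than the stated 2 mm, but well inside the lid's margins.

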